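# Draw the blue slide tray out from under the bench shelf with the hook

### The job

Take the orange-handled hooked rod, reach its hook under the ledge of the low white bench shelf into the blue slide tray's pull eye and draw the tray straight out until about half of it stands in front of the ledge. Then unhook, stand the rod upright on the bench with its hook clear of the tray, and let go. Move the tray only with the hook, keep it flat on the bench, and leave the white tray where it is.

Things in the scene. Friction and masses are not known exactly. Their poses are not given: they have to be found in the camera images.
- hook_tool: Standing hooked rod, 250 g. Origin: bench level under the hook's tip; z up, x from grip to hook. Orange grip block 46 (x) x 24 (y) mm, centre x -95, z 8 to 58; grasp it across y at z 40. Dark foot plate 64 x 40 x 8 mm below it. Steel rod, 7 mm thick, runs from the grip along x at z 40 and turns straight down at x 0 to its end at z 6 mm.
- tray_blue: Blue open slide tray, loose, 200 g. Origin: bench level under the centre of its pull eye; z up, x from eye to tray. Eye: flat steel ring, opening 29 mm, outside 41, z 12 to 18. Tray: x 20 to 90, y -45 to 45, 28 mm high. Starts with the eye's centre about 30 mm behind the ledge's front edge; slides on the bench between the shelf's walls.
- tray_white: White slide tray, same form and frame as the blue one, in the other bay of the shelf; to be left alone.
- bench_shelf: Low white shelf, fixed, 120 mm deep, 218 wide, two open bays side by side. Origin: bench level under the middle of the ledge's front edge; x into the shelf (trays come out along -x), y along the ledge. Board 8 mm thick, underside z 78. Walls 6 mm thick at y -106, 0, 106: bays 100 mm wide, centred at y 53 and -53. No floor: trays stand on the bench.

How it is judged:
On the way, in this order (a step that is already met when the one before it is completed fails the run):
1. the hook is down in the blue tray's eye, the eye still under the ledge (horizontal distance between hook_tool and tray_blue below 0.018 m and height (world z) of hook_tool below 0.01 m and x of tray_blue in the frame of bench_shelf above 0 m), for 0.1 s.
2. the hook, still in the eye, has drawn the blue tray's front out from under the ledge (horizontal distance between hook_tool and tray_blue below 0.02 m and height (world z) of hook_tool below 0.014 m and x of tray_blue in the frame of bench_shelf below -0.035 m), for 0.1 s.
At the end, for the whole second after the job is handed in: The blue tray lies flat, within 17 degrees of straight, its front 15 to 58 mm before the ledge's front edge (eye centre 35 to 78 mm); the rod stands upright on the bench, its hook over 30 mm from the eye's centre and not over the tray; all at rest (x of tray_blue in the frame of bench_shelf between -0.078 and -0.035 m and angle between the x axis of tray_blue and the x axis of bench_shelf, either way round below 0.3 rad and angle between tray_blue's own z axis and vertical below 0.06 rad and height (world z) of each of tray_blue, hook_tool below 0.006 m and angle between hook_tool's own z axis and vertical below 0.1 rad and horizontal distance between hook_tool and tray_blue above 0.03 m and (x of hook_tool in the frame of tray_blue below 0.015 m or y of hook_tool in the frame of tray_blue above 0.05 m or y of hook_tool in the frame of tray_blue below -0.05 m) and linear speed of each of hook_tool, tray_blue below 0.02 m/s); the robot touches nothing.
It fails at once if the gripper pushes or pulls the blue tray (over 1 N) (contact force between any of the fingers, the arm and tray_blue above 1 N).
It fails at once if the blue tray is lifted or tipped: its origin more than 15 mm up or tilted more than 15 degrees (height (world z) of tray_blue above 0.015 m or angle between tray_blue's own z axis and vertical above 0.26 rad).
It fails at once if the white tray is moved more than 15 mm (distance of tray_white from where it was at the start of the episode above 0.015 m).
It also fails if it takes over 51 s, if anything falls off the work surface, if the arm or the gripper's body presses on something with over 40 N, if the wrist force passes 120 N, or if a joint passes its speed limit or range.

### The arm

A 6-joint arm with a two-finger parallel gripper is mounted at the origin on a cart in front of the work surface, level with it; the furniture and walls round the work are solid. World frame = base frame: x ahead of the robot, y to its left, z up, the work surface at z = 0. Lengths are in m, angles in rad, forces in N, time in s.
With the tool pointing down it reaches from about 0.35 to 0.875 m from the base axis. Payload 4.2 kg.
Tool frame: the origin (TCP) lies at the very end of the fingers, on their centre line; the grasp point (between the pads) lies 19 mm behind it (grasp_offset is the distance from the TCP to the grasp point, in m); x points along the fingers, y is the direction in which the jaws open and shut, and the axes are right-handed (so a half turn about x gives the same grasp; the last joint's range is limited). The gripper opens to 85 mm and grips with 20 to 120 N. Pads are 22 mm wide; open, the fingers measure 114 mm over their backs; the gripper's body (76 mm by 85 mm) begins 54 mm behind the grasp point. The pads swing forward as they close: fully open they stand 13 mm farther back than shut.
Start: joints at [-1.04, 0.385, 0.008, 0, -1.194, -0.259], TCP at [0.168, -0.602, 0.211] pointing down, gripper open.
Joint ranges: [-3.14, 3.14], [-1.21, 2.06], [-1.07, 1.41], [-3.16, 2.05], [-2.99, -0.16], [-3.1, 3.1]. Speed limits (rad/s): [2.79, 2.79, 3.14, 3.14, 3.14, 3.14].

### API

Orientations are given as a rotation vector (axis times angle).
In Python, from bench import * gives the robot as it stands. The module is installed in compiled form; this text tells all that it offers.
- The arm moves only by the tool jog_arm, never from a script. Its argument "increments" is text: rows parted by semicolons, each of 7 numbers parted by spaces: the shift along the tool's x, y, z in m, then the turn, a rotation vector about the tool's x, y, z in degrees, then the gripper's target within -1 to 1 (shut at 1, half-way at 0, fully open at -1). In form: x y z wx wy wz fingers; .... A call has 1 to 12 rows; each row shifts and turns the commanded pose from where the row before left it, along the tool's axes as they then stand; what a row does not reach is not made up. A row lasts 1/12 s, in which the tool goes at most 41.7 mm and 7.16 degrees, less where a joint would pass 70% of its speed; a pose out of reach is approached as far as the arm can. A call with a gripper value outside its range is refused whole. The fingers move at their own pace and stop on an object; the grip force is fixed at half the most. Time passes only in rows, so rows that do not move let the fingers close. It gives the time, the measured TCP pose, the force and the opening at its end, in the units of the state.
- get_state(): the state, without advancing time (a new reading comes with each control period).
- camera(name): name is "scene" or "top" or "wrist"; returns the picture (400x640x3 uint8, blue, green, red); there is no depth.
- camera_info(name): a dict with "camera_matrix" (3x3 intrinsics, pixels), "extrinsics" (4x4, takes a point from world to camera coordinates). Camera axes: x right, y up, looking along -z (the intrinsics and any distortion apply to the point x, -y, -z); pixel columns grow to the right and rows downward; lengths in m; the calibration is good to about 2 mm. A picture is of the moment at which its call begins: read the wrist's pose just before it. camera_info takes no time and is no camera call; for the wrist camera it gives the pose at the moment of the call.
- sign_off(): hands the job in, once; it reports no verdict.
Trained networks look in the newest picture that a camera, given by its name, has taken for a name from the list of things; names that differ only in an ending like _2 or _b are one class to them, and where a whole thing is asked for, a point or a joint stands for the part that bears it (a point fixed in the world has none). Each returns a list of dicts, best first, with "confidence" (0 to 1); they miss things now and then, are a little off and sometimes report something else, mostly with a low value. They report only what shows in the picture. A call takes as long as a camera call.
- silhouettes(target, camera): "mask" (400x640 bool, what is visible of it) and "rect" ([centre column, centre row, width, height] in pixels, round what is visible of it).
The state is a dict: "time_s": time; "joints": joint angles; "dq": joint speeds; "joint_efforts": joint torques, N m; "position": TCP position; "tool_rot": TCP orientation; "contact_force": force on the tool from outside, world axes, zero at the start; "ft_torque": the same for the moment, N m; "width": opening from 0.0 (shut) to 1.0 (fully open).
Only numpy, scipy, OpenCV 4.12 (cv2) and the standard library are available. Lean on these libraries where they do the work, as an engineer would, in place of code of your own. Each camera call takes 0.05 s, during which the arm holds its last target. There are 200 camera calls.

## Working session

There is one attempt and no reset: what is moved stays moved. The work goes in short steps, Python scripts to look and compute and a tool call to move; the robot and the scene stay as the last step left them, time stands still between calls to the robot, and variables do not carry over. Pictures are saved under pics/ and viewed, about 8 in all and at most 12, crops included, and the job is handed in when it is done.

Besides the shell and the picture viewer there is one more tool, called after "Request:" as name(argument=value, ...) on one line, values as JSON. jog_arm: Moves the arm, as the interface text tells. Its arguments: {"type":"object","properties":{"increments":{"type":"string"}},"required":["increments"]}

```bash
mkdir -p pics; python3 - <<'E'
from bench import *
import cv2,numpy as np
s=get_state();print({k:np.round(v,3) for k,v in s.items()})
for c in("scene","top"):
    im=camera(c);cv2.imwrite(f"pics/{c}0.png",im)
    i=camera_info(c);print(c,np.round(i["camera_matrix"],1).tolist(),np.round(i["extrinsics"],3).tolist(),[k for k in i])
    for t in("hook_tool","tray_blue","tray_white","bench_shelf"):
        print(t,[(round(d["confidence"],2),np.round(d["rect"])) for d in silhouettes(t,c)][:2])
E
```

```text
{'time_s': np.float64(0.0), 'joints': array([-1.040e+00,  3.860e-01,  7.000e-03, -1.000e-03, -1.194e+00,
       -2.590e-01]), 'dq': array([ 0.001,  0.   ,  0.001, -0.002,  0.001, -0.002]), 'joint_efforts': array([ 0.0000e+00, -3.9229e+01,  1.8841e+01,  4.1860e+00, -5.0000e-03,
       -0.0000e+00]), 'position': array([ 0.168, -0.601,  0.209]), 'tool_rot': array([-0.212,  1.561,  0.215]), 'contact_force': array([-0.566,  0.114, -0.541]), 'ft_torque': array([ 0.048,  0.022, -0.008]), 'width': np.float64(1.001)}
scene [[491.1, 0.0, 325.9], [0.0, 491.1, 202.5], [0.0, 0.0, 1.0]] [[-0.493, -0.87, -0.007, 0.177], [0.426, -0.248, 0.87, -0.317], [-0.759, 0.426, 0.493, -0.377], [0.0, 0.0, 0.0, 1.0]] ['camera_matrix', 'extrinsics']
hook_tool [(0.91, array([279., 261.,  44.,  70.]))]
tray_blue [(0.73, array([341., 193.,  24.,  28.]))]
tray_white [(0.88, array([386., 176.,  14.,  26.]))]
bench_shelf [(0.66, array([353., 174., 124.,  97.]))]
top [[507.5, 0.0, 313.6], [0.0, 507.5, 203.2], [0.0, 0.0, 1.0]] [[0.009, -1.0, -0.008, -0.104], [0.989, 0.008, 0.149, -0.597], [-0.149, -0.009, 0.989, -0.803], [0.0, 0.0, 0.0, 1.0]] ['camera_matrix', 'extrinsics']
hook_tool [(0.67, array([253., 255.,  25.,  77.]))]
tray_blue []
tray_white []
bench_shelf [(0.69, array([396., 168., 149.,  93.]))]
```

```bash
python3 - <<'E'
import cv2
a=cv2.imread("pics/scene0.png")[110:310,210:450];b=cv2.imread("pics/top0.png")[80:330,210:500]
cv2.imwrite("pics/s1.png",cv2.resize(a,None,fx=3.2,fy=3,interpolation=cv2.INTER_CUBIC) if 0 else cv2.resize(a,None,fx=3,fy=3))
cv2.imwrite("pics/t1.png",cv2.resize(b,None,fx=2.4,fy=2.4))
E
```

```text
(no output)
```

View pics/s1.png

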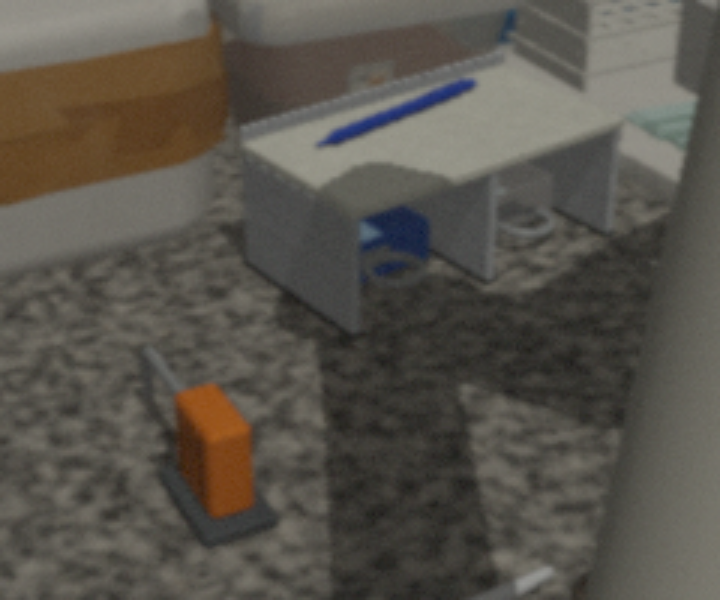

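View pics/t1.png

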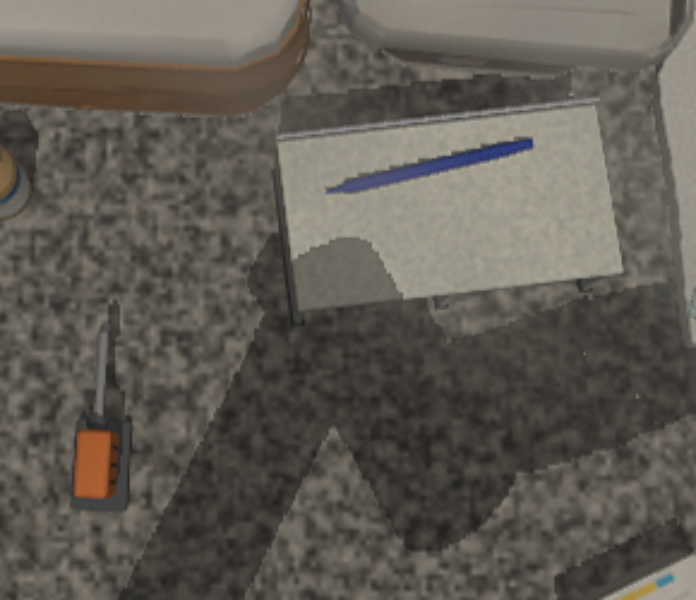

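```bash
cat > h.py <<'E'
from bench import *
import cv2,numpy as np
from scipy.spatial.transform import Rotation as R
def ray(c,u,v,z,info=None):
    i=info or camera_info(c);K=np.array(i["camera_matrix"]);E=np.array(i["extrinsics"])
    d=np.linalg.inv(K)@[u,v,1];d=E[:3,:3].T@(d*[1,-1,-1]);o=-E[:3,:3].T@E[:3,3]
    return o+d*(z-o[2])/d[2]
def proj(c,p,info=None):
    i=info or camera_info(c);K=np.array(i["camera_matrix"]);E=np.array(i["extrinsics"])
    q=K@((E[:3,:3]@p+E[:3,3])*[1,-1,-1]);return q[:2]/q[2]
E
python3 - <<'E'
from h import *
T=lambda x,y,z:ray("top",210+x/2.4,80+y/2.4,z)
S=lambda x,y,z:ray("scene",210+x/3,110+y/3,z)
fl,fr=T(302,312,.086),T(622,272,.086)
print("shelf",fl,fr,np.linalg.norm(fl-fr),(fl+fr)/2)
d=fl-fr;print("yaw shelf",np.degrees(np.arctan2(-d[0],d[1])))
print("bottom front corners scene",S(355,332,0),S(493,280,0),S(612,232,0))
g=[T(*p,.058) for p in((80,430),(112,432),(106,498),(75,497))];print("grip",np.mean(g,0),g)
print("rod",T(104,325,.0435),T(99,412,.0435))
r=T(104,325,.0435)-np.mean(g,0);print("yaw",np.degrees(np.arctan2(r[1],r[0])),np.hypot(*r[:2]))
print("foot",[S(*p,0.004) for p in((208,542),(275,520))])
e=S(395,266,.015);print("eye",e)
print("scene hook",S(150,350,.0435), S(214,408,.058))
E
```

```text
shelf [ 0.58145879 -0.13393356  0.086     ] [ 0.60992696 -0.34540788  0.086     ] 0.21338188022217838 [ 0.59569288 -0.23967072  0.086     ]
yaw shelf 7.666932229031362
bottom front corners scene [ 0.58878525 -0.13490969  0.        ] [ 0.59934059 -0.24191518  0.        ] [ 0.61312851 -0.34807303  0.        ]
grip [0.48112315 0.00480738 0.058     ] [array([0.50380879, 0.01440083, 0.058     ]), array([ 0.50266648, -0.00721739,  0.058     ]), array([ 0.45877853, -0.00435591,  0.058     ]), array([0.45923878, 0.01640198, 0.058     ])]
rod [0.5770509  0.00202621 0.0435    ] [0.51679258 0.00382472 0.0435    ]
yaw -1.660674339865689 0.09596806196238689
foot [array([0.45181674, 0.02487652, 0.004     ]), array([ 0.45051848, -0.01058247,  0.004     ])]
eye [ 0.62329404 -0.1835685   0.015     ]
scene hook [0.56640814 0.00345084 0.0435    ] [0.48047728 0.00526313 0.058     ]
```

```bash
cat >> h.py <<'E'
def delta(target,axis_yaw=None):
    """total shift in tool axes to target TCP; turn rotvec(deg, tool axes) to point down with jaws along axis_yaw(deg)"""
    s=get_state();M=R.from_rotvec(s["tool_rot"]).as_matrix()
    print("t",round(float(s["time_s"]),2),"pos",np.round(s["position"],4),"F",np.round(s["contact_force"],1),"w",round(float(s["width"]),3))
    print("tool axes",np.round(M.T,3).tolist())
    print("shift",np.round(M.T@(np.array(target)-s["position"]),4))
    if axis_yaw is not None:
        for k in(0,180):
            a=np.radians(axis_yaw+k);x=np.array([0,0,-1]);y=np.array([np.cos(a),np.sin(a),0])
            D=np.c_[x,y,np.cross(x,y)];print("turn",np.round(R.from_matrix(M.T@D).as_rotvec(degrees=True),2),"joints6",np.round(s["joints"][5],2))
E
python3 - <<'E'
from h import *
delta([.481,.005,.17],88)
E
```

```text
t 0.5 pos [ 0.1678 -0.602   0.2105] F [ 0.1 -0.  -0.4] w 1.001
tool axes [[-0.0, 0.0, -1.0], [-0.268, 0.963, 0.0], [0.963, 0.268, 0.0]]
shift [0.0405 0.5006 0.4646]
turn [17.57  0.   -0.  ] joints6 -0.26
turn [-1.6243e+02  1.0000e-02  0.0000e+00] joints6 -0.26
```

Request:
jog_arm(increments="0 .0278 .0258 0 0 0 -1;0 .0278 .0258 0 0 0 -1;0 .0278 .0258 0 0 0 -1;0 .0278 .0258 0 0 0 -1;0 .0278 .0258 0 0 0 -1;0 .0278 .0258 0 0 0 -1;0 .0278 .0258 0 0 0 -1;0 .0278 .0258 0 0 0 -1;0 .0278 .0258 0 0 0 -1;0 .0278 .0258 0 0 0 -1;0 .0278 .0258 0 0 0 -1;0 .0278 .0258 0 0 0 -1")

```text
time_s: 1.5
position: [0.377, -0.1958, 0.211]
tool_rot: [-0.214, 1.559, 0.213]
contact_force: [0.8, -0.3, 0.1]
width: 1.0
```

Request:
jog_arm(increments="0 .0278 .0258 0 0 0 -1;0 .0278 .0258 0 0 0 -1;0 .0278 .0258 0 0 0 -1;0 .0278 .0258 0 0 0 -1;0 .0278 .0258 0 0 0 -1;0 .0278 .0258 0 0 0 -1;0 0 0 5.9 0 0 -1;0 0 0 5.9 0 0 -1;0 0 0 5.9 0 0 -1;0 0 0 0 0 0 -1;0 0 0 0 0 0 -1")

```text
time_s: 2.42
position: [0.4808, 0.0047, 0.2106]
tool_rot: [0.027, 1.57, -0.027]
contact_force: [-0.1, -0.2, -0.7]
width: 1.002
```

```bash
python3 - <<'E'
from h import *
delta([.481,.005,.021],88)
i=camera_info("wrist");im=camera("wrist");cv2.imwrite("pics/w1.png",im)
import pickle;pickle.dump(i,open("w1.pkl","wb"))
im=camera("scene");cv2.imwrite("pics/s2.png",im)
a=cv2.resize(im[150:250,290:410],None,fx=6,fy=6);
im=camera("top");cv2.imwrite("pics/t2.png",im)
E
```

```text
t 2.42 pos [0.4808 0.0047 0.2106] F [-0.1 -0.2 -0.7] w 1.002
tool axes [[0.0, 0.0, -1.0], [0.034, 0.999, 0.0], [0.999, -0.034, 0.0]]
shift [1.896e-01 2.000e-04 1.000e-04]
turn [ 0.03  0.01 -0.01] joints6 -1.95
turn [-1.7997e+02  1.0000e-02  1.0000e-02] joints6 -1.95
```

View pics/w1.png

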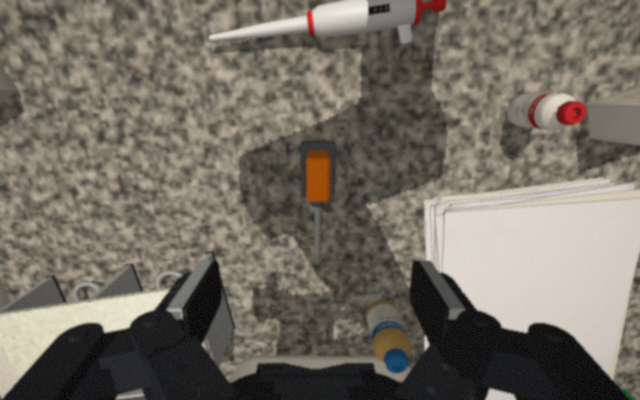

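```bash
python3 - <<'E'
from h import *
import pickle
i=pickle.load(open("w1.pkl","rb"))
W=lambda u,v,z:ray("wrist",u,v,z,i)
print("grip top edges",W(307,152,.058),W(330,151,.058),W(329,201,.058),W(308,201,.058))
print("rod",W(319,258,.0435),W(318,212,.0435))
print("eyes",W(171,279,.015),W(88,291,.015))
for c,t in(("wrist","hook_tool"),("wrist","tray_blue"),("wrist","tray_white")):
  for d in silhouettes(t,c)[:2]: print(t,d["confidence"],np.round(d["rect"],1))
# overlay hook
print(proj("wrist",np.array([.576,.002,.006]),i))
a=cv2.imread("pics/w1.png")[240:340,20:260]; b=cv2.imread("pics/w1.png")[130:290,270:370]
b2=cv2.resize(b,None,fx=3.75,fy=3.75)[:600]; a2=cv2.resize(a,None,fx=3.3,fy=3.3)
cv2.imwrite("pics/c1.png",a2)
s=cv2.imread("pics/s2.png")[150:250,290:410];cv2.imwrite("pics/c2.png",cv2.resize(s,None,fx=6,fy=6))
E
```

```text
grip top edges [ 0.45446326 -0.00264743  0.058     ] [0.45428528 0.01962225 0.058     ] [0.50497601 0.01749721 0.058     ] [ 0.50422224 -0.00378546  0.058     ]
rod [0.57635947 0.00520836 0.0435    ] [0.52155933 0.00589603 0.0435    ]
eyes [ 0.61379433 -0.18039868  0.015     ] [ 0.62722648 -0.28816126  0.015     ]
hook_tool 0.77 [318.7 200.2  36.4 117.3]
tray_blue 0.44 [169.2 281.5  24.3  22.6]
tray_white 0.72 [ 85.5 290.4  23.9  15.4]
[316.07318649 243.54037927]
```

View pics/c2.png

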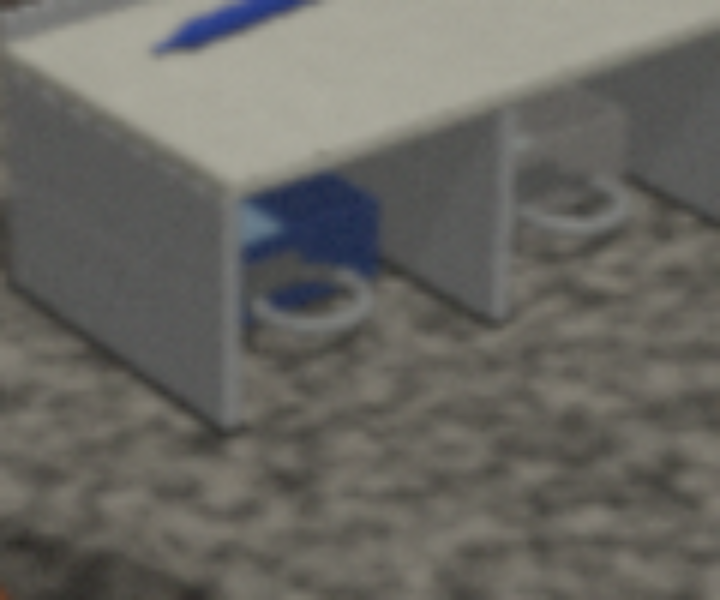

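```bash
python3 - <<'E'
from h import *
S=lambda x,y,z:ray("scene",290+x/6,150+y/6,z)
P=lambda p:(proj("scene",np.array(p))-[290,150])*6
e=S(312,299,.015);print("eye",e)
print("wall corners",S(232,432,0),S(495,322,0))
print("ledge top/bottom corner",S(238,192,.082))
a=np.linspace(0,6.28,60)
for r in(.0145,.0205):
    q=np.array([P([e[0]+r*np.cos(t),e[1]+r*np.sin(t),.015]) for t in a]);print(r,q.min(0),q.max(0))
for x0,y0 in((.598,-.240),(.600,-.241)):
  th=np.radians(7.5)
  for y in(-.109,0,.109):print(P([x0-np.sin(th)*y,y0+np.cos(th)*y,0]),end=" ")
E
```

```text
eye [ 0.6191407  -0.18178519  0.015     ]
wall corners [ 0.58454472 -0.13316787  0.        ] [ 0.60003304 -0.23817718  0.        ]
ledge top/bottom corner [ 0.58056683 -0.13321798  0.082     ]
0.0145 [265.43194545 276.5879212 ] [358.62281732 322.01207787]
0.0205 [246.16031138 267.49084183] [377.93349834 331.7230974 ]
[745.67411186 225.08204717] [503.39910339 323.30981796] [229.68886559 434.28266106] [744.28952395 221.99443739] [502.43377624 319.83037983] [229.26662757 430.33246915]
```

Request:
jog_arm(increments=".036 .0018 -.001 0 0 0 -1;.036 0 0 0 0 0 -1;.036 0 0 0 0 0 -1;.036 0 0 0 0 0 -1;.03 0 0 0 0 0 -1;.0155 0 0 0 0 0 -1;0 0 0 0 0 0 1;0 0 0 0 0 0 1;0 0 0 0 0 0 1;0 0 0 0 0 0 1;0 0 0 0 0 0 1;0 0 0 0 0 0 1")

```text
time_s: 3.72
position: [0.4812, 0.007, 0.0227]
tool_rot: [0.03, 1.567, -0.028]
contact_force: [-0.3, 1.2, 5.4]
width: 0.264
```

Request:
jog_arm(increments="0 0 0 0 0 0 1;0 0 0 0 0 0 1;0 0 0 0 0 0 1;0 0 0 0 0 0 1")

```text
time_s: 4.05
position: [0.4812, 0.007, 0.0227]
tool_rot: [0.029, 1.567, -0.028]
contact_force: [-0.9, 1.7, 5.3]
width: 0.261
```

Request:
jog_arm(increments="-.011 0 0 0 0 0 1;-.011 0 0 0 0 0 1;0 -.0238 -.0032 0 0 0 1;0 -.0238 -.0032 0 0 0 1;0 -.0238 -.0032 0 0 0 1;0 -.0238 -.0032 0 0 0 1;0 -.0238 -.0032 0 0 0 1;0 -.0238 -.0032 0 0 0 1;0 -.0238 -.0032 0 0 0 1;0 -.0238 -.0032 0 0 0 1;0 -.0238 -.0032 0 0 0 1;0 0 0 -4.75 0 0 1")

```text
time_s: 5.05
position: [0.4419, -0.2091, 0.0429]
tool_rot: [-0.034, 1.571, 0.034]
contact_force: [-0.1, 0.4, -3.0]
width: 0.263
```

Request:
jog_arm(increments="0 0 0 -4.75 0 0 1;0 0 0 0 0 0 1;0 0 0 0 0 0 1;0 0 0 0 0 0 1")

```text
time_s: 5.38
position: [0.443, -0.2062, 0.043]
tool_rot: [-0.1, 1.569, 0.1]
contact_force: [0.2, -0.2, -2.5]
width: 0.262
```

```bash
python3 - <<'E'
from h import *
delta([.5243,-.1954,.045],97.5)
s=get_state();M=R.from_rotvec(s["tool_rot"]).as_matrix()
hk=s["position"]+.095*M[:,2];print("pred hook",hk)
t=camera("top");cv2.imwrite("pics/t3.png",t);c=camera("scene");cv2.imwrite("pics/s3.png",c)
pt=proj("top",np.r_[hk[:2],.0635]);ps=proj("scene",np.r_[hk[:2],.0635]);pb=proj("scene",np.r_[hk[:2],.028]);print(pt,ps,pb)
a=cv2.resize(t[150:270,290:450],None,fx=4,fy=4);cv2.imwrite("pics/a.png",a)
b=cv2.resize(c[150:270,290:450],None,fx=4,fy=4);
cv2.imwrite("pics/ab.png",cv2.resize(np.vstack([a,b]),None,fx=.62,fy=.62))
E
```

```text
t 5.38 pos [ 0.443  -0.2062  0.043 ] F [ 0.2 -0.2 -2.5] w 0.262
tool axes [[-0.0, 0.0, -1.0], [-0.127, 0.992, 0.0], [0.992, 0.127, -0.0]]
shift [-0.002   0.0005  0.082 ]
turn [-0.22 -0.01 -0.01] joints6 -1.34
turn [ 1.7978e+02 -2.0000e-02  1.0000e-02] joints6 -1.34
pred hook [ 0.53721162 -0.19420426  0.04301385]
[372.65207124 239.39588112] [373.42421515 193.45824143] [372.58822771 211.40805695]
```

View pics/ab.png

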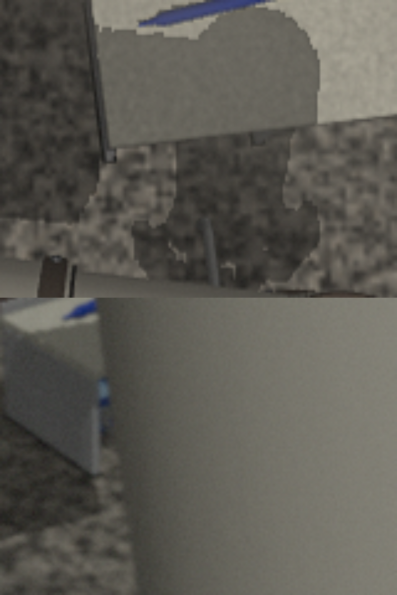

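```bash
python3 - <<'E'
from h import *
i=camera_info("wrist");im=camera("wrist")
E=np.array(i["extrinsics"]);print("cam",-E[:3,:3].T@E[:3,3], "look",-E[2,:3])
for p in([.6185,-.183,.015],[.537,-.196,.0635],[.5905,-.187,.078]):print(proj("wrist",np.array(p),i))
for t in("tray_blue","hook_tool"):
  for d in silhouettes(t,"wrist")[:2]: print(t,d["confidence"],np.round(d["rect"],1))
cv2.imwrite("pics/w2.png",im)
E
```

```text
cam [ 0.36719846 -0.21611625  0.20611251] look [ 0.300297    0.03761842 -0.95310365]
[316.70842189 432.85787092]
[312.72285134 409.51643315]
[316.43891895 502.9133536 ]
hook_tool 0.93 [315.9 275.5  70.9 187.2]
```

View pics/w2.png

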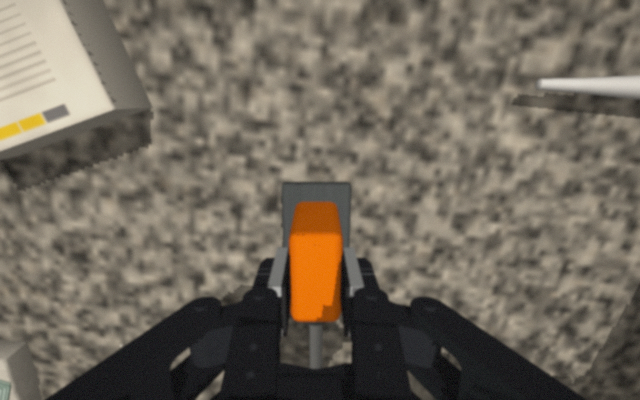

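Request:
jog_arm(increments="0 .001 .016 0 0 0 1;0 0 .016 0 0 0 1;0 0 .016 0 0 0 1;0 0 .016 0 0 0 1;0 0 .010 0 0 0 1;0 0 .008 0 0 0 1;0 0 0 0 0 0 1;0 0 0 0 0 0 1;.004 0 0 0 0 0 1;.004 0 0 0 0 0 1;.004 0 0 0 0 0 1;0 0 0 0 0 0 1")

```text
time_s: 6.63
position: [0.523, -0.1949, 0.0299]
tool_rot: [-0.1, 1.571, 0.101]
contact_force: [-1.0, 0.4, -3.1]
width: 0.261
```

```bash
python3 - <<'E'
from h import *
delta([.5243,-.1954,.0247],97.5)
s=get_state();M=R.from_rotvec(s["tool_rot"]).as_matrix();print(s["position"]+.095*M[:,2])
c=camera("scene");cv2.imwrite("pics/s4.png",c)
print([(d["confidence"],d["rect"]) for d in silhouettes("tray_blue","scene")])
E
```

```text
t 6.63 pos [ 0.523  -0.1949  0.0299] F [-1.   0.4 -3.1] w 0.261
tool axes [[-0.002, 0.0, -1.0], [-0.128, 0.992, 0.001], [0.992, 0.128, -0.002]]
shift [ 0.0052 -0.0007  0.0013]
turn [-0.16 -0.14 -0.05] joints6 -1.38
turn [ 1.7984e+02 -7.0000e-02  2.2000e-01] joints6 -1.38
[ 0.61720992 -0.18277354  0.02966103]
[(0.31, [301.3, 180.4, 20.8, 61.1])]
```

Request:
jog_arm(increments=".003 0 0 0 0 0 1;.0022 0 0 0 0 0 1;0 0 0 0 0 0 1;0 0 0 0 0 0 1;0 0 -.006 0 0 0 1;0 0 -.006 0 0 0 1;0 0 -.006 0 0 0 1;0 0 -.006 0 0 0 1;0 0 -.006 0 0 0 1;0 0 -.006 0 0 0 1")

```text
time_s: 7.57
position: [0.4881, -0.1997, 0.026]
tool_rot: [-0.101, 1.568, 0.101]
contact_force: [1.0, 0.1, -2.9]
width: 0.263
```

Request:
jog_arm(increments="0 0 -.006 0 0 0 1;0 0 -.006 0 0 0 1;0 0 -.006 0 0 0 1;0 0 -.006 0 0 0 1;0 0 -.006 0 0 0 1;0 0 -.006 0 0 0 1;0 0 -.006 0 0 0 1;0 0 -.006 0 0 0 1;0 0 0 0 0 0 1;0 0 0 0 0 0 1")

```text
time_s: 8.4
position: [0.4402, -0.2058, 0.0257]
tool_rot: [-0.101, 1.57, 0.101]
contact_force: [1.2, 0.3, -2.5]
width: 0.264
```

```bash
python3 - <<'E'
from h import *
delta([.44,-.2,.0247],97.5)
s=get_state();M=R.from_rotvec(s["tool_rot"]).as_matrix();hk=s["position"]+.095*M[:,2];print(hk)
t=camera("top");cv2.imwrite("pics/t4.png",t)
print(proj("top",np.r_[hk[:2],.0435]))
print([(d["confidence"],d["rect"]) for d in silhouettes("tray_blue","top")])
cv2.imwrite("pics/t4c.png",cv2.resize(t[170:270,310:430],None,fx=5,fy=5))
E
```

```text
t 8.4 pos [ 0.4402 -0.2058  0.0257] F [ 1.2  0.3 -2.5] w 0.264
tool axes [[-0.001, 0.0, -1.0], [-0.128, 0.992, 0.0], [0.992, 0.128, -0.001]]
shift [0.001  0.0058 0.0006]
turn [-0.15 -0.07 -0.02] joints6 -1.34
turn [ 1.7985e+02 -3.0000e-02  1.1000e-01] joints6 -1.34
[ 0.53438594 -0.19361999  0.02562306]
[371.0157647  242.05961947]
[(0.74, [365.8, 225.1, 57.7, 46.7])]
```

View pics/t4c.png

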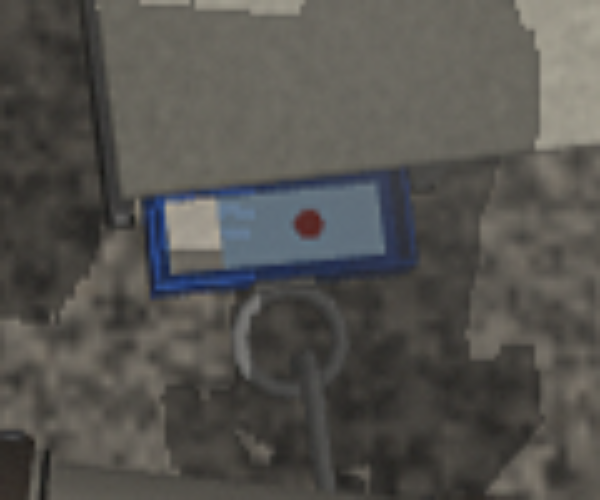

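```bash
python3 - <<'E'
from h import *
e=ray("top",368.2,238.2,.015);print(e)
u=np.array([np.cos(np.radians(7.5)),np.sin(np.radians(7.5))]);d=e[:2]-[.598,-.240];print(d@u,d@[-u[1],u[0]])
for a in((153,294),(412,270)):print(ray("top",310+a[0]/5,170+a[1]/5,.028))
E
```

```text
[ 0.54306445 -0.1918311   0.015     ]
-0.04817826637346766 0.05492734075763252
[ 0.55747417 -0.14409004  0.028     ]
[ 0.566372  -0.2315567  0.028    ]
```

Request:
jog_arm(increments="0 0 -.004 0 0 0 1;0 0 -.004 0 0 0 1;0 0 0 0 0 0 1;0 0 .004 0 0 0 1;0 0 .004 0 0 0 1;0 0 0 0 0 0 1;-.006 0 0 0 0 0 1;-.01 0 0 0 0 0 1;-.01 0 0 0 0 0 1;-.01 0 0 0 0 0 1;0 0 0 0 0 0 1")

```text
time_s: 9.42
position: [0.4425, -0.206, 0.0639]
tool_rot: [-0.102, 1.564, 0.101]
contact_force: [0.2, -0.0, -2.2]
width: 0.262
```

Request:
jog_arm(increments="0 0 -.015 0 0 0 1;0 0 -.015 0 0 0 1;0 .010 -.015 0 0 0 1;0 .015 0 0 0 0 1;0 .010 0 0 0 0 1;0 0 0 0 0 0 1;.012 0 0 0 0 0 1;.012 0 0 0 0 0 1;0 0 0 0 0 0 1;0 0 0 0 0 0 1")

```text
time_s: 10.25
position: [0.3921, -0.1769, 0.0375]
tool_rot: [-0.102, 1.57, 0.101]
contact_force: [0.3, -0.8, -2.6]
width: 0.261
```

```bash
python3 - <<'E'
from h import *
delta([.40,-.19,.0227],97.5)
s=get_state();M=R.from_rotvec(s["tool_rot"]).as_matrix();hk=s["position"]+.095*M[:,2];print(hk)
t=camera("top");cv2.imwrite("pics/t5.png",t)
cv2.imwrite("pics/t5c.png",cv2.resize(t[170:290,310:430],None,fx=5,fy=5))
E
```

```text
t 10.25 pos [ 0.3921 -0.1769  0.0375] F [ 0.3 -0.8 -2.6] w 0.261
tool axes [[-0.001, -0.0, -1.0], [-0.129, 0.992, 0.0], [0.992, 0.129, -0.001]]
shift [ 0.0148 -0.0141  0.0062]
turn [-0.1  -0.08 -0.  ] joints6 -1.4
turn [ 1.799e+02 -0.000e+00  1.200e-01] joints6 -1.4
[ 0.48628418 -0.16460764  0.0373627 ]
```

View pics/t5c.png

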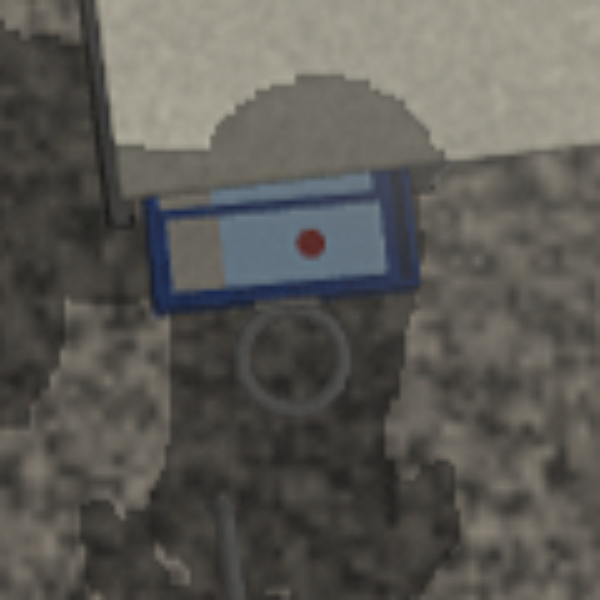

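Request:
jog_arm(increments=".005 0 0 0 0 0 1;.005 0 0 0 0 0 1;.003 0 0 0 0 0 1;.0015 0 0 0 0 0 1;0 0 0 0 0 0 1;0 0 0 0 0 0 1")

```text
time_s: 10.8
position: [0.392, -0.1768, 0.0233]
tool_rot: [-0.101, 1.568, 0.101]
contact_force: [0.2, -0.1, -2.1]
width: 0.268
```

Request:
jog_arm(increments=".001 0 0 0 0 0 1;0 0 0 0 0 0 1;0 0 0 0 0 0 1")

```text
time_s: 11.05
position: [0.3921, -0.1768, 0.0227]
tool_rot: [-0.101, 1.568, 0.101]
contact_force: [-1.0, 0.7, 2.3]
width: 0.264
```

Request:
jog_arm(increments="0 0 0 0 0 0 0.3;0 0 0 0 0 0 0;0 0 0 0 0 0 -.2;0 0 0 0 0 0 -.2;0 0 0 0 0 0 -.2;0 0 0 0 0 0 -.2;0 0 0 0 0 0 -.2;0 0 0 0 0 0 -.2")

```text
time_s: 11.72
position: [0.3919, -0.1768, 0.0223]
tool_rot: [-0.101, 1.568, 0.101]
contact_force: [-0.4, -0.1, -0.4]
width: 0.6
```

Request:
jog_arm(increments="-.01 0 0 0 0 0 -.2;-.02 0 0 0 0 0 -.2;-.03 0 0 0 0 0 -.2;-.03 0 0 0 0 0 -.2;-.03 0 0 0 0 0 -.2;-.03 0 0 0 0 0 -.2;0 -.03 0 0 0 0 -.2;0 -.035 0 0 0 0 -.2;0 -.035 0 0 0 0 -.2;0 -.035 0 0 0 0 -.2;0 -.035 0 0 0 0 -.2;0 0 0 0 0 0 -.2")

```text
time_s: 12.72
position: [0.4144, -0.3501, 0.1716]
tool_rot: [-0.099, 1.569, 0.097]
contact_force: [1.0, -0.4, 0.0]
width: 0.6
```

```bash
python3 - <<'E'
from h import *
delta([.40,-.19,.0227],97.5)
t=camera("top");c=camera("scene")
a=cv2.resize(t[170:310,290:450],None,fx=2.9,fy=2.9);b=cv2.resize(c[150:320,280:474],None,fx=2.39,fy=2.39)[:406]
h=min(len(a),len(b));cv2.imwrite("pics/f.png",cv2.resize(np.hstack([a[:h],b[:h]]),None,fx=.85,fy=.85))
E
```

```text
t 12.72 pos [ 0.4144 -0.3501  0.1716] F [ 1.  -0.4  0. ] w 0.6
tool axes [[0.0, -0.002, -1.0], [-0.124, 0.992, -0.002], [0.992, 0.124, -0.0]]
shift [0.1487 0.1609 0.0056]
turn [-0.37 -0.01  0.09] joints6 -1.05
turn [1.7963e+02 1.4000e-01 1.0000e-02] joints6 -1.05
```

View pics/f.png

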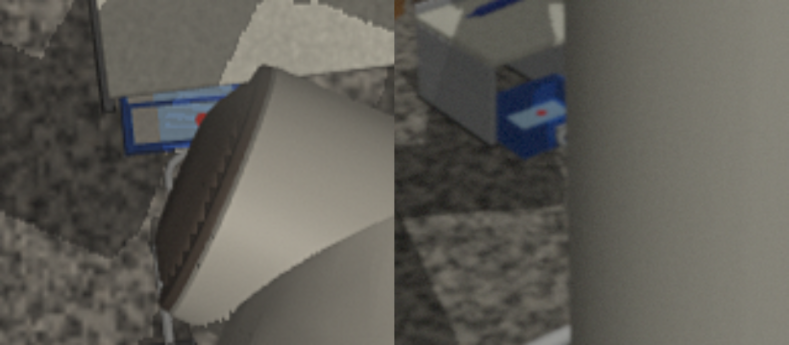

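Request:
jog_arm(increments="0 -.035 -.01 0 0 0 -.2;0 -.035 -.01 0 0 0 -.2;0 -.035 -.01 0 0 0 -.2;0 -.035 -.01 0 0 0 -.2;0 -.035 -.01 0 0 0 -.2;0 -.03 -.01 0 0 0 -.2;0 0 0 0 0 0 -.2;0 0 0 0 0 0 -.2")

```text
time_s: 13.48
position: [0.38, -0.5563, 0.1713]
tool_rot: [-0.099, 1.569, 0.101]
contact_force: [0.2, 0.6, -0.3]
width: 0.601
```

```bash
python3 - <<'E'
from h import *
delta([.40,-.19,.0227])
t=camera("top");c=camera("scene")
a=cv2.resize(t[170:310,290:450],None,fx=2.9,fy=2.9);b=cv2.resize(c[150:320,280:474],None,fx=2.39,fy=2.39)[:406]
h=min(len(a),len(b));cv2.imwrite("pics/g.png",cv2.resize(np.hstack([a[:h],b[:h]]),None,fx=.85,fy=.85))
E
```

```text
t 13.48 pos [ 0.38   -0.5563  0.1713] F [ 0.2  0.6 -0.3] w 0.601
tool axes [[-0.001, 0.002, -1.0], [-0.127, 0.992, 0.002], [0.992, 0.127, -0.001]]
shift [0.1492 0.3605 0.0664]
```

View pics/g.png

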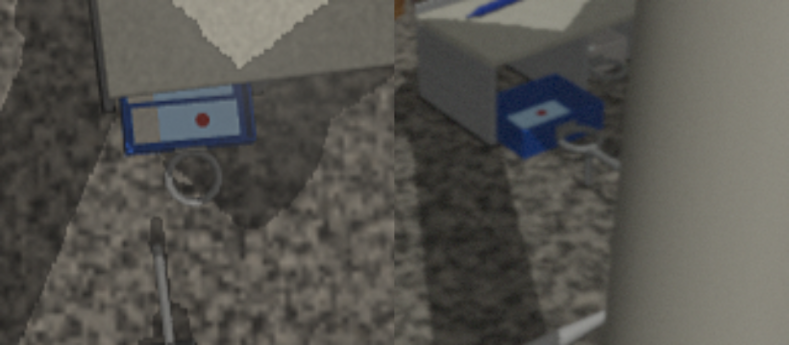

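```bash
python3 - <<'E'
from h import *
e=ray("top",368.3,241.8,.015);u=np.array([.9914,.1305]);d=e[:2]-[.598,-.240];print("eye",e,d@u)
print("hook pred px disp",(proj("top",np.array([.4897,-.164,.0435]))-[290,170])*2.465)
h=ray("top",290+157/2.465,170+246/2.465,.0435);print("hook",h,np.linalg.norm((h-e)[:2]))
for c in("top","scene"):
  for t in("hook_tool","tray_blue","tray_white"):print(c,t,[(round(x["confidence"],2),np.round(x["rect"],1)) for x in silhouettes(t,c)][:1])
s=get_state();print(s["contact_force"],abs(s["dq"]).max());sign_off()
E
```

```text
eye [ 0.53691474 -0.19196113  0.015     ] -0.05429085552580219
hook pred px disp [155.58476947 244.48868473]
hook [ 0.48871274 -0.16493752  0.0435    ] 0.05526036137592137
top hook_tool [(0.76, array([358.7, 309.6,  29.2,  75.9]))]
top tray_blue [(0.67, array([367.1, 229.5,  57.1,  52.4]))]
top tray_white []
scene hook_tool [(0.2, array([356.5, 206.2,  52.6,  42.8]))]
scene tray_blue [(0.86, array([355.4, 206.3,  55.4,  44. ]))]
scene tray_white [(0.65, array([387. , 178.6,  16.7,  27.3]))]
[-0.01463799  0.40098563  0.74020658] 0.006033063156659468
the job is handed in; nothing more can be done
```

I hooked the blue tray's eye under the ledge and drew the tray straight out. Then I unhooked it, stood the rod upright in front of the tray, opened the gripper and moved the arm clear. The job was handed in at about 14 s.

My last checks, from the top camera and the force reading:
- **Tray:** the eye's centre is about 54 mm in front of the ledge, inside the 35–78 mm window. The tray looks straight and flat.
- **Rod:** the hook's end is about 55 mm from the eye's centre and within about 1 mm of where an upright rod should show it.
- **Arm:** contact force under 1 N and the joints almost still.
- **White tray:** nothing went near it. The scene camera still finds it in its bay, but I did not measure its position before and after.

No check disagreed. In the last scene picture the arm hid the rod, so its uprightness rests on the top view alone.

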